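# Seat the grating disc on the food processor

### The arm

A 6-joint arm with a two-finger parallel gripper is mounted at the origin on a cart in front of the work surface, level with it; the furniture and walls round the work are solid. World frame = base frame: x ahead of the robot, y to its left, z up, the work surface at z = 0. Lengths are in mm, angles in rad, forces in N, time in s.
With the tool pointing down it reaches from about 350 to 975 mm from the base axis. Payload 7.1 kg.
Tool frame: the origin (TCP) lies on the mounting face of the last link; the fingertips stand 182 mm ahead of it and the grasp point (between the pads) lies 163 mm ahead of it (ctrl.tip_reach is the distance from the TCP to the fingertips, in mm); z points along the fingers, y is the direction in which the jaws open and shut (so a half turn about z gives the same grasp; the last joint's range is limited). The gripper opens to 88 mm and grips with 3 to 60 N. Pads are 20 mm wide; open, the fingers measure 115 mm over their backs; the gripper's body (75 mm by 178 mm) begins 61 mm behind the grasp point.
Start: joints at [1.189, 0.423, 1.63, -0, 1.089, -0.019], TCP at [221.777, 584.313, 404.675] pointing down, gripper open.
Joint ranges: [-3, 3], [-0.9, 2.11], [0.09, 2.58], [-1.31, 4.45], [0.11, 2.69], [-2.54, 2.54]. Speed limits (rad/s): [2.39, 2.39, 3.01, 3.14, 3.14, 3.14].

### API

Orientations are given as a rotation vector (axis times angle).
In Python, from workcell import ctrl gives the robot as it stands.
- The arm moves only by the tool jog_arm, never from a script. Its argument "steps" is a list that holds one entry, the list of rows, each a list of 7 numbers: the shift along the tool's x, y, z in m, then the turn, a rotation vector about the tool's x, y, z in degrees, then the gripper's target within -1 to 1 (shut at 1, half-way at 0, fully open at -1). A call has 1 to 20 rows; each row shifts and turns the commanded pose from where the row before left it, along the tool's axes as they then stand; what a row does not reach is not made up. A row lasts 1/12 s, in which the tool goes at most 41.7 mm and 7.16 degrees, less where a joint would pass 70% of its speed; a pose out of reach is approached as far as the arm can. A call is refused whole if a number of a shift passes 0.0417 or a number of a turn 7.16, either way. A call with a gripper value outside its range is refused whole. The fingers move at their own pace and stop on an object; the grip force is fixed at half the most. Time passes only in rows, so rows that do not move let the fingers close. It gives the time, the measured TCP pose, the force and the opening at its end, in the units of the state.
- ctrl.get_obs(): the state, without advancing time (a new reading comes with each control period).
- ctrl.get_image(name): name is "scene" or "top" or "wrist"; returns the picture (480x640x3 uint8, red, green, blue); there is no depth.
- ctrl.camera_info(name): a dict with "fx", "fy", "cx", "cy" (pixels), "origin" and "attitude" of the camera in the world; the wrist camera has in their place "T_tool_cam" (4x4, takes a point from camera to tool coordinates, whose origin is the TCP and whose axes are the flange's). Camera axes: x right, y down, z forward; pixel columns grow to the right and rows downward; lengths in mm; the calibration is good to about 2 mm. A picture is of the moment at which its call begins: read the wrist's pose just before it. camera_info takes no time and is no camera call.
- ctrl.close_job(): hands the job in, once; it reports no verdict.
Trained networks look in the newest picture that a camera, given by its name, has taken for a name from the list of things; names that differ only in an ending like _2 or _b are one class to them, and where a whole thing is asked for, a point or a joint stands for the part that bears it (a point fixed in the world has none). Each returns a list of dicts, best first, with "p" (0 to 1); they miss things now and then, are a little off and sometimes report something else, mostly with a low value. They report only what shows in the picture. A call takes as long as a camera call.
- ctrl.look_for(thing, camera): "bbox" ([left, top, right, bottom] in pixels, round what is visible of it).
- ctrl.trace(thing, camera): "pixels" (480x640 bool, what is visible of it) and "bbox" ([left, top, right, bottom] in pixels, round what is visible of it).
- ctrl.landmark_of(thing, camera): "uv" ([column, row] in pixels: a listed point, or the origin of a listed thing).
The state is a dict: "t": time; "qpos": joint angles; "qvel": joint speeds; "joint_torque": joint torques, N m; "ee_pos": TCP position; "orientation": TCP orientation; "ft_force": force on the tool from outside, world axes, zero at the start; "moment": the same for the moment, N m; "width": finger opening in mm.
Only numpy, scipy, OpenCV 4.12 (cv2) and the standard library are available. Lean on these libraries where they do the work, as an engineer would, in place of code of your own. Each camera call takes 0.05 s, during which the arm holds its last target.

### The job

The grating disc lies loose on the food processor's spindle. Push it round with a fingertip until the notch in its rim stands over the drive pin, then press on its hub until it is fully down and lies level on the machine, and move clear. Nothing is gripped: do not lift the disc, and leave the white mug, the drinking glass and the garlic bulb beside the machine where they stand.

Things in the scene. Friction and masses are not known exactly. Their poses are not given: they have to be found in the camera images.
- base: Food-processor motor base: round white casing, 212 mm across, 40 mm high, fixed. Origin: centre of its underside, z up; the disc turns about this axis. On its -x side stands the drive pin and, outside the disc's rim, a grey bracket block 22 mm wide, 82 to 94 mm from the axis, its top 70 mm above the worktop: it shows the pin's direction. On its +x side is a flat white push switch (not used).
- pin_top (a point): Domed top of the drive pin, 9 mm thick, 68 mm from the base's axis, 60 mm above the worktop. It is hidden 2 mm below the disc until the notch comes over it; it stops the disc from going down at any other angle.
- disc: Steel grating disc, loose, 150 mm across, 5 mm thick, 0.25 kg, held level on a stiff sliding collar; turns freely either way about a spindle hidden in its hub and stays where it is left. Origin: centre of its underside (62 mm above the worktop raised, 50 mm seated); x points to the notch, z up. In the middle a grey closed hub, 33 mm across (48 mm at the foot).
- notch (a point): Middle of the only notch in the disc's rim, 68 mm from the disc's centre, at the plate's underside. The notch is open at the rim, 59 to 75 mm from the centre, about 15 mm wide with radial sides, so that it passes over the pin within about 0.04 rad (2.9 mm) either way.
- hub_top (a point): Centre of the hub's flat top, 42 mm above the plate's underside: where to press straight down.
- post_left (a point): Top centre of one of two round finger posts on the disc, 15 mm thick (24 mm at the foot), 50 mm from the disc's centre on its +y side, a quarter turn counter-clockwise of the notch from above; its top is 22 mm above the plate's upper face. A finger beside it pushes the disc round; push along the circle, not toward the hub.
- post_right (a point): The same for the other post, on the disc's -y side.
- collar (a joint): How far the stiff sliding collar under the disc has gone down, m: 0 = raised, 0.012 = fully down. It slides stiffly (about 5 to 7 N all the way) and stays where it is left.
- end_mug_1: White mug with a handle, 84x115x89 mm, bystander. Origin: centre of its underside.
- tumbler: Clear drinking glass, 81 mm across, 91 mm high, bystander. Origin: centre of its underside.
- garlic: Garlic bulb, 60x57x58 mm, bystander. Origin: centre of its underside.

How it is judged:
By the outcome, as a careful person would: the job done as asked, in the order asked, and still so for the second after the job is handed in, with the robot touching nothing.
It also fails if it takes over 72 s, if anything falls off the work surface, if the arm or the gripper's body presses on something with over 40 N, if the wrist force passes 120 N, or if a joint passes its speed limit or range.

## Working session

There is one attempt and no reset: what is moved stays moved. The work goes in short steps, Python scripts to look and compute and a tool call to move; the robot and the scene stay as the last step left them, time stands still between calls to the robot, and variables do not carry over. Pictures are saved under pics/ and viewed, and the job is handed in when it is done.

Besides the shell and the picture viewer there is one more tool, called after "Emit:" as name(argument=value, ...), one argument or row to a line, values as JSON. jog_arm: Moves the arm, as the interface text tells. Its arguments: {"type":"object","properties":{"steps":{"type":"array"}},"required":["steps"]}

```bash
ls; mkdir -p pics; python3 - <<'E'
from workcell import ctrl
import cv2
o=ctrl.get_obs(); print({k:(v if not hasattr(v,'tolist') else [round(float(x),3) for x in v]) for k,v in o.items()})
for n in ("scene","top"):
    im=ctrl.get_image(n); cv2.imwrite(f"pics/{n}0.png",im[:,:,::-1])
    print(n,ctrl.camera_info(n))
    for th in ("base","notch","hub_top","post_left","post_right","pin_top","disc"):
        r=ctrl.landmark_of(th,n); print(th,[(round(float(d['p']),2),[round(float(x),1) for x in d['uv']]) for d in r[:3]])
print(ctrl.camera_info("wrist"), ctrl.get_obs()['t'])
E
```

```text
pics
{'t': 0.0, 'qpos': [1.189, 0.424, 1.631, -0.0, 1.089, -0.019], 'qvel': [-0.003, 0.001, -0.001, 0.001, -0.0, -0.002], 'joint_torque': [-0.001, -54.462, -27.367, 0.064, 0.023, -0.0], 'ee_pos': [221.673, 584.071, 403.922], 'orientation': [-0.567, -3.09, 0.002], 'ft_force': [-0.743, -0.104, -0.046], 'moment': [-0.006, -0.023, -0.016], 'width': 88.01047854560804}
scene {'fx': 435.0438186831925, 'fy': 435.0438186831925, 'cx': 320.74280737568074, 'cy': 248.3400315076733, 'origin': array([  67.03160064, -513.52815162,  789.08776147]), 'attitude': array([-2.2647436 ,  0.77405921, -0.30484605])}
base [(0.94, [315.5, 267.4])]
notch [(0.88, [289.7, 238.9])]
hub_top [(0.72, [318.5, 235.2]), (0.2, [297.6, 196.8])]
post_left []
post_right [(0.75, [233.7, 219.6])]
pin_top [(0.85, [317.8, 270.9])]
disc [(0.9, [316.7, 250.8])]
top {'fx': 557.8572251677008, 'fy': 557.8572251677008, 'cx': 314.1434488937898, 'cy': 248.35636059182391, 'origin': array([ 287.87025909,   11.5886626 , 1339.09905725]), 'attitude': array([-2.11852015,  2.13334272, -0.15327555])}
base []
notch [(0.94, [283.3, 264.8]), (0.4, [306.3, 253.9])]
hub_top [(0.56, [307.1, 254.6]), (0.35, [329.9, 272.2])]
post_left [(0.61, [315.9, 271.4])]
post_right [(0.72, [299.6, 232.4])]
pin_top [(0.7, [331.4, 271.6])]
disc [(0.79, [312.0, 255.2])]
{'fx': 373.8181371810743, 'fy': 373.8181371810743, 'cx': 323.70936395137915, 'cy': 244.39561653989972, 'T_tool_cam': array([[ 7.43177896e-04, -9.61510309e-01, -2.74767853e-01,
         7.53551338e+01],
       [ 9.99998044e-01,  1.21821697e-03, -1.55823082e-03,
        -2.51414931e-01],
       [ 1.83298185e-03, -2.74766157e-01,  9.61509334e-01,
         1.94367077e+01],
       [ 0.00000000e+00,  0.00000000e+00,  0.00000000e+00,
         1.00000000e+00]])} 0.8
```

View pics/scene0.png

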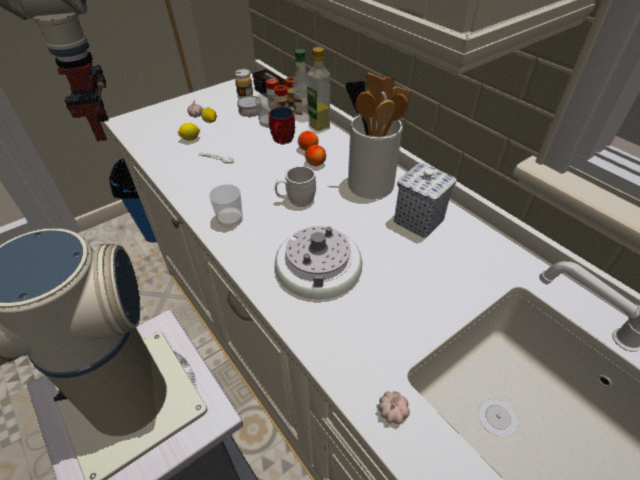

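```bash
python3 - <<'E'
import cv2
im=cv2.imread("pics/top0.png")[150:380,180:480]
cv2.imwrite("pics/top0c.png",cv2.resize(im,None,fx=2.6,fy=2.6,interpolation=cv2.INTER_CUBIC))
E
```

```text
(no output)
```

View pics/top0c.png

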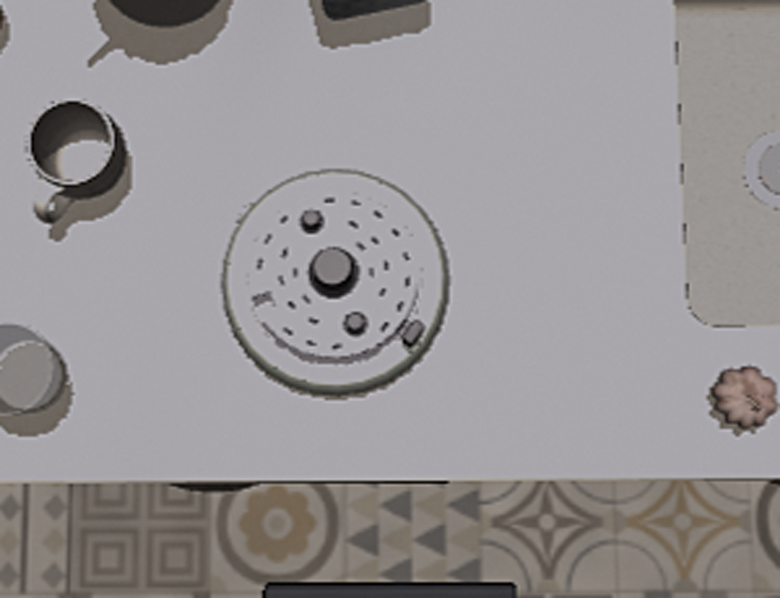

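The top view shows the hub at about (308,254), the notch on the left at about (281,265), the bracket at about (339,278), and the posts at (300,234) and (317,274). I'll convert these to world positions.

```bash
cat > h.py <<'E'
import numpy as np, cv2
from scipy.spatial.transform import Rotation as R
from workcell import ctrl
def ray(cam,uv,obs=None):
    c=ctrl.camera_info(cam)
    d=np.array([(uv[0]-c['cx'])/c['fx'],(uv[1]-c['cy'])/c['fy'],1.])
    if cam=='wrist':
        Rt=R.from_rotvec(obs['orientation']).as_matrix(); T=np.array(c['T_tool_cam'])
        return np.array(obs['ee_pos'])+Rt@T[:3,3], Rt@T[:3,:3]@d
    return np.array(c['origin']),R.from_rotvec(c['attitude']).as_matrix()@d
def at(cam,uv,z,obs=None):
    o,d=ray(cam,uv,obs); return o+d*(z-o[2])/d[2]
def proj(cam,p,obs=None):
    c=ctrl.camera_info(cam)
    if cam=='wrist':
        Rt=R.from_rotvec(obs['orientation']).as_matrix(); T=np.array(c['T_tool_cam'])
        o=np.array(obs['ee_pos'])+Rt@T[:3,3]; M=Rt@T[:3,:3]
    else: o=np.array(c['origin']); M=R.from_rotvec(c['attitude']).as_matrix()
    q=M.T@(np.array(p)-o); return np.array([c['fx']*q[0]/q[2]+c['cx'],c['fy']*q[1]/q[2]+c['cy']])
E
python3 - <<'E'
from h import *
np.set_printoptions(precision=1,suppress=True)
Z=dict(hub=104,notch=67,pl=89,pr=89,br=70)
top=dict(hub=(307.5,253),notch=(280.8,264.8),pl=(316.5,273.5),pr=(299.8,233.5),br=(339,277.5))
P={k:at('top',v,Z[k]) for k,v in top.items()}
for k,v in P.items(): print(k,v, np.linalg.norm((v-P['hub'])[:2]), np.arctan2(*(v-P['hub'])[[1,0]]))
print('scene hub',at('scene',(318.5,237),104),'base',at('scene',(315.5,267.4),0))
for n,cam in (('end_mug_1','top'),('tumbler','top'),('garlic','top')):
    r=ctrl.look_for(n,cam)
    for d in r[:1]:
        b=d['bbox']; print(n,d['p'],at(cam,b[:2],40),at(cam,b[2:],40))
E
```

```text
hub [482.9  51.8 104. ] 0.0 0.0
notch [461.7 114.6  67. ] 66.29879258414788 1.8954969139968658
pl [438.3  32.1  89. ] 48.745662339515505 -2.7263736902962723
pr [530.5  69.7  89. ] 50.8618026135578 0.3603205075543403
br [430.9 -18.9  70. ] 87.71747680992625 -2.2041057041185286
scene hub [486.2  46.7 104. ] base [480.2  52.6   0. ]
end_mug_1 0.97 [660.1 334.2  40. ] [536.9 237.   40. ]
tumbler 0.79 [448.1 389.   40. ] [356.  291.1  40. ]
garlic 0.68 [ 397.4 -283.5   40. ] [ 340.8 -344.5   40. ]
```

```bash
cat >> h.py <<'E'
def state():
    o=ctrl.get_obs(); M=R.from_rotvec(o['orientation']).as_matrix()
    print('t',round(o['t'],2),'pos',np.round(o['ee_pos'],1),'psi_y',round(np.arctan2(M[1,1],M[0,1]),3),'tz',np.round(M[:,2],3),'q',np.round(o['qpos'],2),'F',np.round(o['ft_force'],1),'w',round(o['width'],1))
    return o,M
def need(p):
    o,M=state(); print('need tool mm',np.round(M.T@(np.array(p)-o['ee_pos']),1))
E
python3 -c "
from h import *
need([483,51,404])"
```

```text
t 0.95 pos [221.8 584.3 404.7] psi_y 1.208 tz [-0. -0. -1.] q [ 1.19  0.42  1.63  0.    1.09 -0.02] F [-0.   0.2  0.8] w 87.5
need tool mm [-433.5 -405.9    0.7]
```

Emit:
jog_arm(
  steps=[
    [[-0.0271,-0.0254,0,0,0,0,-1],[-0.0271,-0.0254,0,0,0,0,-1],[-0.0271,-0.0254,0,0,0,0,-1],[-0.0271,-0.0254,0,0,0,0,-1],[-0.0271,-0.0254,0,0,0,0,-1],[-0.0271,-0.0254,0,0,0,0,-1],[-0.0271,-0.0254,0,0,0,0,-1],[-0.0271,-0.0254,0,0,0,0,-1],[-0.0271,-0.0254,0,0,0,0,-1],[-0.0271,-0.0254,0,0,0,0,-1],[-0.0271,-0.0254,0,0,0,0,-1],[-0.0271,-0.0254,0,0,0,0,-1],[-0.0271,-0.0254,0,0,0,0,-1],[-0.0271,-0.0254,0,0,0,0,-1],[-0.0271,-0.0254,0,0,0,0,-1],[-0.0271,-0.0254,0,0,0,0,-1]],
  ],
)

```text
t: 2.28
ee_pos: [483.4, 48.6, 405.0]
orientation: [0.567, 3.089, 0.0]
ft_force: [0.5, 0.2, -0.7]
width: 88.0
```

Emit:
jog_arm(
  steps=[
    [[0,0,0,0,0,6.17,-1],[0,0,0,0,0,6.17,-1],[0,0,0,0,0,6.17,-1],[0,0,0,0,0,6.17,-1],[0,0,0,0,0,6.17,-1],[0,0,0,0,0,6.17,-1],[0,0,0,0,0,6.17,-1],[0,0,0,0,0,6.17,-1],[0,0,0,0,0,6.17,-1],[0,0,0,0,0,6.17,-1],[0,0,0,0,0,6.17,-1],[0,0,0,0,0,6.17,-1],[0,0,0,0,0,6.17,-1],[0,0,0,0,0,6.17,-1],[0,0,0,0,0,0,-1],[0,0,0,0,0,0,-1]],
  ],
)

```text
t: 3.62
ee_pos: [482.9, 50.5, 404.8]
orientation: [2.525, 1.869, 0.0]
ft_force: [0.3, 0.1, 0.2]
width: 88.4
```

```bash
python3 - <<'E'
from h import *
o,M=state()
im=ctrl.get_image('wrist'); cv2.imwrite('pics/w1.png',im[:,:,::-1])
Z=dict(hub_top=104,notch=62,post_left=89,post_right=89,pin_top=60)
for k,z in Z.items():
    for d in ctrl.landmark_of(k,'wrist')[:2]: print(k,round(d['p'],2),np.round(d['uv'],1),np.round(at('wrist',d['uv'],z,o),1))
E
```

```text
t 3.62 pos [482.9  50.5 404.8] psi_y -0.296 tz [ 0. -0. -1.] q [ 0.08  0.22  1.93 -0.    0.99  0.38] F [0.3 0.1 0.2] w 88.4
hub_top 0.56 [329.2 234.8] [487.5  51.  104. ]
notch 0.91 [274.5 162.4] [458.9 114.5  62. ]
post_left 0.64 [281.6 271.2] [439.2  28.6  89. ]
post_right 0.66 [375.9 192.6] [532.   69.5  89. ]
pin_top 0.97 [301.2 291. ] [444.1  -4.6  60. ]
```

View pics/w1.png

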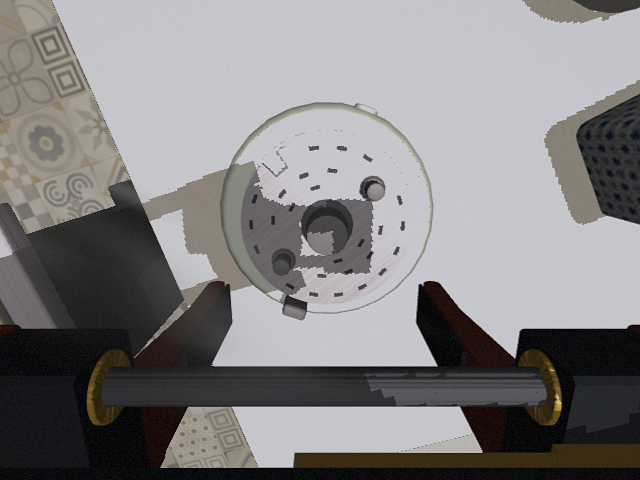

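The wrist view shows the casing centred near (327,209), the notch at about (272,163), the bracket at (294,307) and the posts at (374,188) and (282,262). Next I'll refine the axis and the angles.

```bash
python3 - <<'E'
from h import *
o,M=state()
def circ(cam,z,ob=None):
    tr=ctrl.trace('base',cam)
    if not tr: print(cam,'none');return
    m=tr[0]['pixels'].astype(np.uint8)
    c=max(cv2.findContours(m,0,cv2.CHAIN_APPROX_NONE)[0],key=cv2.contourArea)
    h=cv2.convexHull(c)[:,0,:]
    P=np.array([at(cam,p,z,ob)[:2] for p in h.astype(float)])
    (x,y),r=cv2.minEnclosingCircle(P.astype(np.float32))
    A=np.c_[2*P,np.ones(len(P))]; s=np.linalg.lstsq(A,(P**2).sum(1),rcond=None)[0]
    print(cam,z,round(tr[0]['p'],2),'minenc',x,y,r,'ls',s[:2],np.sqrt(s[2]+s[:2]@s[:2]))
ctrl.get_image('wrist'); circ('wrist',30,o)
ctrl.get_image('top'); circ('top',30)
im=cv2.imread('pics/w1.png')[90:330,205:450]
cv2.imwrite('pics/w1c.png',cv2.resize(im,None,fx=2.4,fy=2.4,interpolation=cv2.INTER_CUBIC))
E
```

```text
t 3.92 pos [482.9  50.5 404.7] psi_y -0.299 tz [ 0.  0. -1.] q [ 0.08  0.22  1.93 -0.    0.99  0.38] F [-0.1  1.2  0.4] w 87.8
wrist 30 0.72 minenc 484.0726623535156 47.37324905395508 110.64012145996094 ls [484.10304005  49.83263352] 104.3807099034535
top 30 0.6 minenc 492.677978515625 -43.06925964355469 37.65288543701172 ls [489.68679089 -19.91988386] 39.37478446335494
```

View pics/w1c.png

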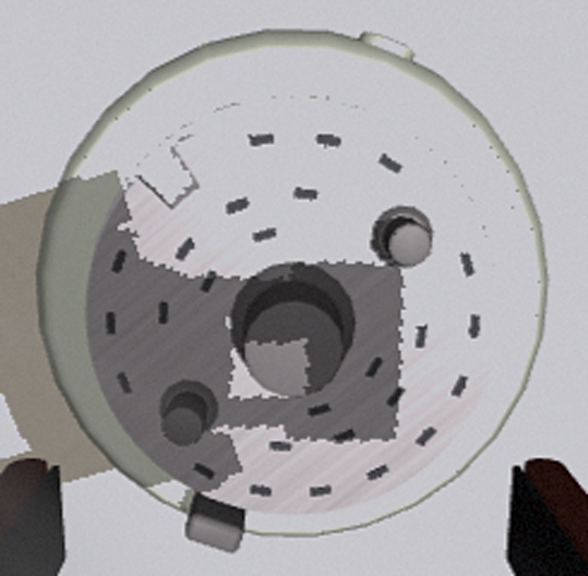

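```bash
python3 - <<'E'
from h import *
o,M=state()
c2=lambda p:(p[0]/2.4+205,p[1]/2.4+90)
pts=dict(hub=((299,348),104),pr=((410,245),89),pl=((184,422),89),n_in=((185,194),67),n_out=((155,162),67),br=((215,532),70),sw=((388,47),42))
C=np.array([483.5,50.5])
for k,(p,z) in pts.items():
    q=at('wrist',c2(p),z,o)[:2]; d=q-C; print(k,np.round(q,1),round(np.hypot(*d),1),round(np.arctan2(d[1],d[0]),3))
# casing extremes
for p in [(38,280),(547,280),(290,28),(290,535)]:
    print(np.round(at('wrist',c2(p),20,o),1),np.round(at('wrist',c2(p),40,o),1))
E
```

```text
t 4.12 pos [482.9  50.5 404.7] psi_y -0.299 tz [-0.  0. -1.] q [0.08 0.22 1.93 0.   0.99 0.38] F [-0.1 -0.9 -0.6] w 87.9
hub [487.7  50.8] 4.2 0.07
pr [532.   69.8] 52.2 0.379
pl [440.7  33.3] 46.2 -2.759
n_in [463.5 106.3] 59.3 1.914
n_out [457.1 119.7] 74.0 1.935
br [433.5 -18.4] 85.1 -2.199
sw [547.2 133. ] 104.2 0.913
[388.4  88.8  20. ] [394.7  90.6  40. ]
[588.6  27.1  20. ] [584.   32.3  40. ]
[515.9 151.3  20. ] [515.3 149.7  40. ]
[453.8 -51.9  20. ] [456.5 -42.4  40. ]
```

```bash
python3 -c "
from h import *
need([485.5,51,256])"
```

```text
t 4.12 pos [482.9  50.5 404.7] psi_y -0.299 tz [-0.  0. -1.] q [0.08 0.22 1.93 0.   0.99 0.38] F [-0.1 -0.9 -0.6] w 87.9
need tool mm [  1.2   2.3 148.7]
```

Emit:
jog_arm(
  steps=[
    [[0.0012,0.0023,0.02,0,0,0,-1],[0,0,0.025,0,0,0,-1],[0,0,0.025,0,0,0,-1],[0,0,0.025,0,0,0,-1],[0,0,0.02,0,0,0,-1],[0,0,0.015,0,0,0,-1],[0,0,0.01,0,0,0,-1],[0,0,0.0085,0,0,0,-1],[0,0,0,0,0,0,-1],[0,0,0,0,0,0,-1],[0,0,0,0,0,0,-1]],
  ],
)

```text
t: 5.03
ee_pos: [485.9, 51.0, 256.9]
orientation: [2.528, 1.865, 0.002]
ft_force: [-0.2, -0.3, -0.2]
width: 87.8
```

```bash
python3 - <<'E'
from h import *
o,M=state(); print(ctrl.tip_reach)
cv2.imwrite('pics/w2.png',ctrl.get_image('wrist')[:,:,::-1])
E
```

```text
t 5.03 pos [485.9  51.  256.9] psi_y -0.3 tz [ 0.001  0.    -1.   ] q [0.08 0.47 2.02 0.   0.66 0.38] F [-0.2 -0.3 -0.2] w 87.8
182.0
```

View pics/w2.png

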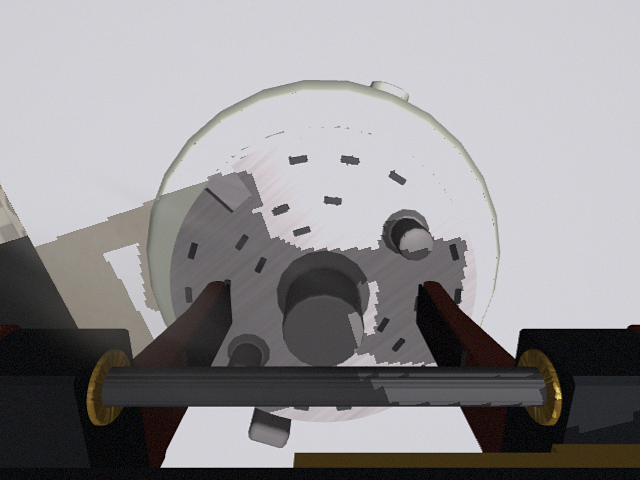

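Emit:
jog_arm(
  steps=[
    [[0,0,0,0,0,-4,-1],[0,0,0,0,0,-4,-1],[0,0,0,0,0,-3,-1],[0,0,0,0,0,-3,-1],[0,0,0,0,0,-3,-1],[0,0,0,0,0,-3,-1],[0,0,0,0,0,-3,-1],[0,0,0,0,0,-4,-1],[0,0,0,0,0,-4,-1],[0,0,0,0,0,-4,-1],[0,0,0,0,0,-4,-1],[0,0,0,0,0,-4,-1],[0,0,0,0,0,-4,-1],[0,0,0,0,0,-3,-1],[0,0,0,0,0,-2,-1],[0,0,0,0,0,0,-1],[0,0,0,0,0,0,-1]],
  ],
)

```text
t: 6.5
ee_pos: [485.7, 51.0, 256.9]
orientation: [1.456, 2.783, 0.001]
ft_force: [0.4, -0.7, -0.2]
width: 87.9
```

```bash
python3 - <<'E'
from h import *
o,M=state()
cv2.imwrite('pics/w3.png',ctrl.get_image('wrist')[:,:,::-1])
E
```

```text
t 6.5 pos [485.7  51.  256.9] psi_y 0.607 tz [ 0.001  0.    -1.   ] q [ 0.08  0.47  2.02 -0.    0.66 -0.53] F [ 0.4 -0.7 -0.2] w 87.9
```

View pics/w3.png

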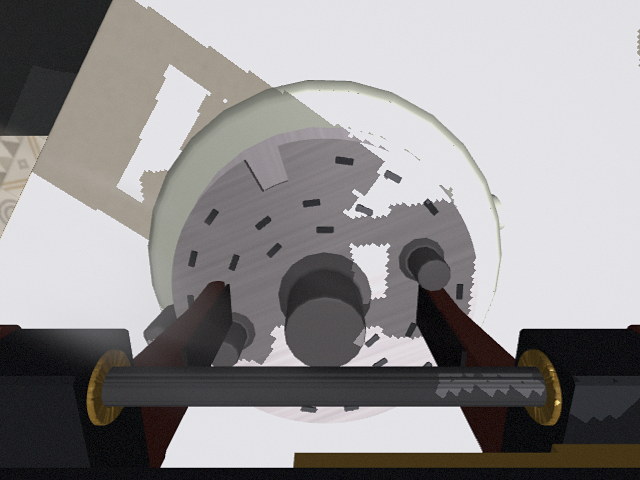

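The fingers are now pushing the posts, with the right post's foot against the right finger. The notch sits at about (268,172).

```bash
python3 - <<'E'
from h import *
o,M=state(); C=np.array([485.5,51])
for p in [(275,186),(263,152)]:
    q=at('wrist',p,67,o)[:2]-C; print(np.hypot(*q),np.arctan2(q[1],q[0]))
E
```

```text
t 6.55 pos [485.7  51.  256.7] psi_y 0.607 tz [ 0.001  0.    -1.   ] q [ 0.08  0.47  2.02 -0.    0.66 -0.53] F [-0.3 -0.6  1.4] w 87.9
58.123652875500674 2.5724486671109474
73.80058964552337 2.5542052219595086
```

Emit:
jog_arm(
  steps=[
    [[0,0,0,0,0,-3,-1],[0,0,0,0,0,-4,-1],[0,0,0,0,0,-4,-1],[0,0,0,0,0,-5,-1],[0,0,0,0,0,-5,-1],[0,0,0,0,0,-5,-1],[0,0,0,0,0,-5,-1],[0,0,0,0,0,-5,-1],[0,0,0,0,0,-5,-1],[0,0,0,0,0,-5,-1],[0,0,0,0,0,-5,-1],[0,0,0,0,0,-5,-1],[0,0,0,0,0,-5,-1],[0,0,0,0,0,-5,-1],[0,0,0,0,0,-4,-1],[0,0,0,0,0,-4,-1],[0,0,0,0,0,-3,-1],[0,0,0,0,0,-2,-1],[0,0,0,0,0,0,-1],[0,0,0,0,0,0,-1]],
  ],
)

```text
t: 8.22
ee_pos: [485.5, 51.0, 256.4]
orientation: [-0.646, 3.074, -0.0]
ft_force: [1.0, -0.1, 0.7]
width: 88.1
```

```bash
python3 - <<'E'
from h import *
o,M=state()
cv2.imwrite('pics/w4.png',ctrl.get_image('wrist')[:,:,::-1])
E
```

```text
t 8.22 pos [485.5  51.  256.4] psi_y 1.985 tz [ 0.  0. -1.] q [ 0.08  0.47  2.02 -0.    0.66 -1.9 ] F [ 1.  -0.1  0.7] w 88.1
```

View pics/w4.png

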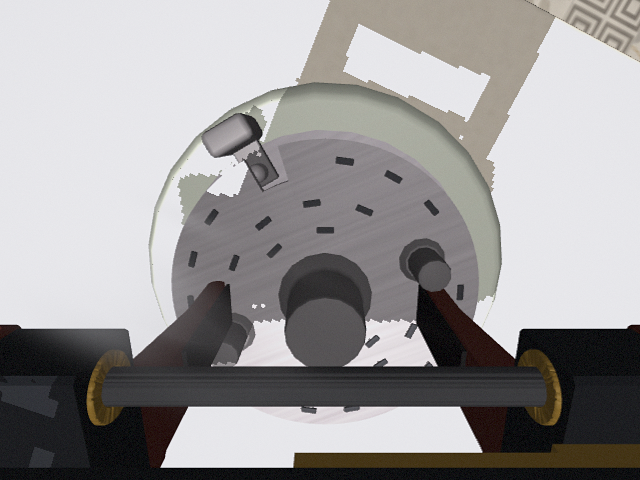

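```bash
python3 - <<'E'
import cv2
im=cv2.imread('pics/w4.png')[90:210,190:310]
cv2.imwrite('pics/w4c.png',cv2.resize(im,None,fx=5,fy=5,interpolation=cv2.INTER_CUBIC))
E
```

```text
(no output)
```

View pics/w4c.png

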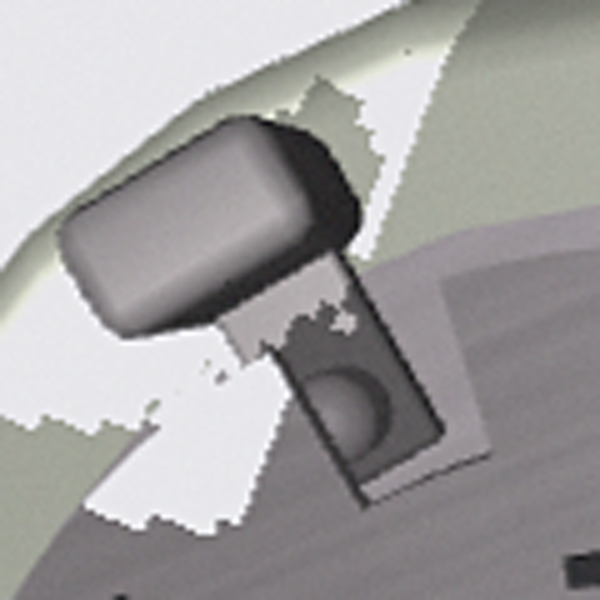

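```bash
python3 - <<'E'
from h import *
o,M=state(); C=np.array([485.5,51])
def a(p,z):
    q=at('wrist',(p[0]/5+190,p[1]/5+90),z,o)[:2]-C; t=np.arctan2(q[1],q[0])%(2*np.pi); return round(np.hypot(*q),1),round(t,3)
for n,p,z in [('Lout',(272,350),67),('Lin',(365,505),67),('Rin',(490,455),67),('Rout',(440,280),67),('Rin_lo',(440,435),62),('Rout_lo',(345,262),62),('pin',(345,411),60),('pinR',(390,400),60),('br1',(235,120),70),('br2',(310,215),70),('brL1',(65,235),70),('brL2',(130,330),70)]: print(n,a(p,z))
E
```

```text
t 8.27 pos [485.5  51.  256.3] psi_y 1.985 tz [ 0.  0. -1.] q [ 0.08  0.47  2.02 -0.    0.66 -1.9 ] F [ 0.2  0.  -0.3] w 87.9
Lout (np.float64(75.0), np.float64(4.049))
Lin (np.float64(59.3), np.float64(4.045))
Rin (np.float64(59.2), np.float64(3.837))
Rout (np.float64(74.9), np.float64(3.832))
Rin_lo (np.float64(62.0), np.float64(3.91))
Rout_lo (np.float64(79.3), np.float64(3.938))
pin (np.float64(67.4), np.float64(4.025))
pinR (np.float64(66.5), np.float64(3.962))
br1 (np.float64(92.9), np.float64(3.965))
br2 (np.float64(83.5), np.float64(3.936))
brL1 (np.float64(92.1), np.float64(4.158))
brL2 (np.float64(82.7), np.float64(4.163))
```

Emit:
jog_arm(
  steps=[
    [[0,0,0,0,0,-1.5,-1],[0,0,0,0,0,-2,-1],[0,0,0,0,0,-1.5,-1],[0,0,0,0,0,-0.5,-1],[0,0,0,0,0,0,-1],[0,0,0,0,0,0,-1]],
  ],
)

```text
t: 8.77
ee_pos: [485.6, 51.0, 256.3]
orientation: [-0.793, 3.039, -0.0]
ft_force: [0.6, -0.5, 0.3]
width: 87.9
```

```bash
python3 - <<'E'
from h import *
o,M=state()
im=ctrl.get_image('wrist')[:,:,::-1]; cv2.imwrite('pics/w5.png',im)
cv2.imwrite('pics/w5c.png',cv2.resize(im[90:210,190:310],None,fx=5,fy=5,interpolation=cv2.INTER_CUBIC))
E
```

```text
t 8.77 pos [485.6  51.  256.3] psi_y 2.082 tz [ 0.  0. -1.] q [ 0.08  0.47  2.02  0.    0.66 -2.  ] F [ 0.6 -0.5  0.3] w 87.9
```

View pics/w5c.png

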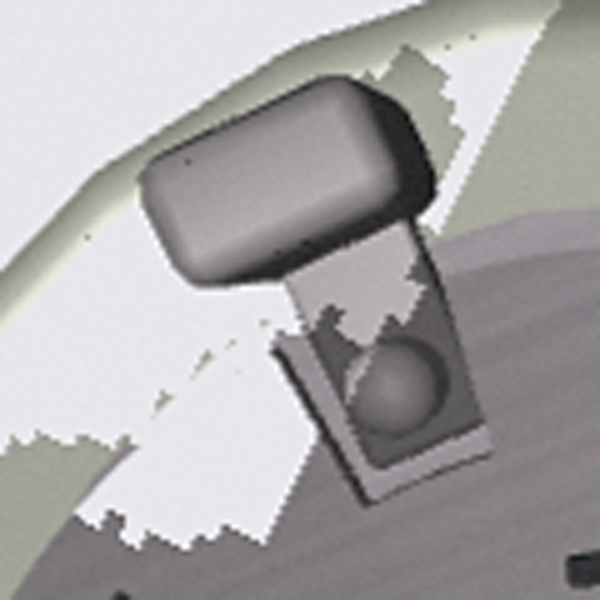

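```bash
python3 - <<'E'
from h import *
o,M=state(); C=np.array([485.5,51])
def a(p,z):
    q=at('wrist',(p[0]/5+190,p[1]/5+90),z,o)[:2]-C; t=np.arctan2(q[1],q[0])%(2*np.pi); return round(float(np.hypot(*q)),1),round(float(t),3)
for n,p,z in [('Lout',(273,347),67),('Lin',(370,502),67),('Rin',(490,455),67),('Rout',(440,280),67),('Llo_in',(382,468),62),('Llo_o',(290,285),62),('pin',(398,387),60),('pin58',(398,387),57),('pinL',(347,395),58),('pinR',(447,380),58),('br1',(320,75),70),('br2',(395,180),70),('brL1',(145,185),70),('brL2',(205,285),70)]: print(n,a(p,z))
E
```

```text
t 8.82 pos [485.6  51.  256.3] psi_y 2.082 tz [ 0.  0. -1.] q [ 0.08  0.47  2.02  0.    0.66 -2.  ] F [ 0.4 -0.6  0.1] w 87.7
Lout (75.1, 4.144)
Lin (59.2, 4.133)
Rin (59.1, 3.934)
Rout (74.8, 3.929)
Llo_in (61.2, 4.108)
Llo_o (79.4, 4.104)
pin (67.2, 4.041)
pin58 (67.2, 4.048)
pinL (68.6, 4.115)
pinR (66.2, 3.977)
br1 (93.5, 3.974)
br2 (83.7, 3.939)
brL1 (91.6, 4.165)
brL2 (82.2, 4.166)
```

Emit:
jog_arm(
  steps=[
    [[0,0,0,0,0,-0.5,-1],[0,0,0,0,0,0,-1],[0,0,0,0,0,0,-1],[0,0,0,0,0,1.5,-1],[0,0,0,0,0,3,-1],[0,0,0,0,0,4,-1],[0,0,0,0,0,4,-1],[0,0,0,0,0,0,-1],[0,0,-0.01,0,0,0,-1],[0,0,-0.02,0,0,0,-1],[0,0,-0.025,0,0,0,-1],[0,0,-0.03,0,0,0,-1],[0,0,-0.025,0,0,0,-1],[0,0,-0.01,0,0,0,-1],[0,0,0,0,0,0,-1],[0,0,0,0,0,0,-1]],
  ],
)

```text
t: 10.15
ee_pos: [485.2, 50.9, 376.1]
orientation: [-0.475, 3.105, -0.0]
ft_force: [-0.2, 0.8, 0.2]
width: 87.4
```

```bash
python3 - <<'E'
from h import *
o,M=state()
im=ctrl.get_image('wrist')[:,:,::-1]; cv2.imwrite('pics/w6.png',im)
cv2.imwrite('pics/w6c.png',cv2.resize(im[90:290,190:450],None,fx=3,fy=3,interpolation=cv2.INTER_CUBIC))
E
```

```text
t 10.15 pos [485.2  50.9 376.1] psi_y 1.874 tz [ 0.001  0.    -1.   ] q [ 0.08  0.26  1.95 -0.    0.93 -1.79] F [-0.2  0.8  0.2] w 87.4
```

View pics/w6c.png

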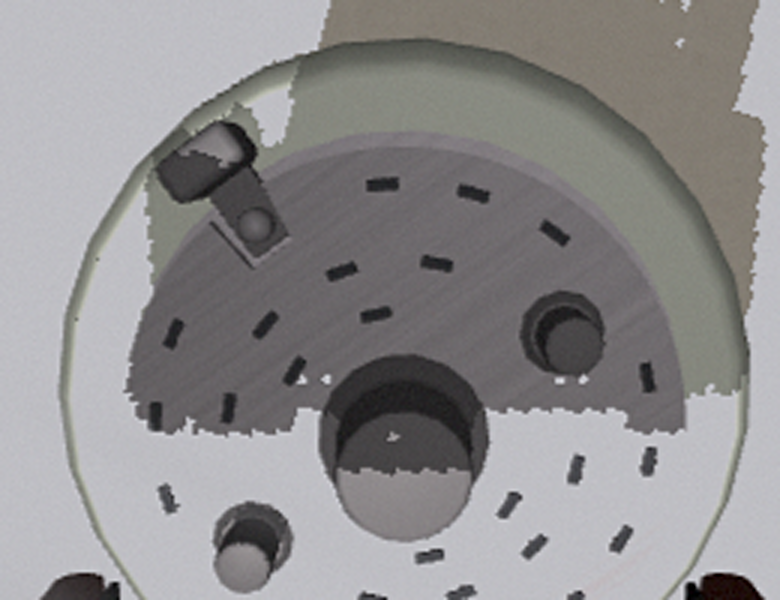

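```bash
python3 - <<'E'
from h import *
o,M=state()
f=lambda p,z:np.round(at('wrist',(p[0]/3+190,p[1]/3+90),z,o)[:2],1)
print('hub',f((404,473),104)); A=f((575,347),89);B=f((243,567),89); print(A,B,(A+B)/2,np.linalg.norm(A-B))
L=A-B; print('pr->notch', np.arctan2(L[1],L[0])+np.pi/2)
need([485.5,51,300])
E
```

```text
t 10.2 pos [484.9  50.9 375.3] psi_y 1.874 tz [-0.001 -0.    -1.   ] q [ 0.08  0.26  1.95 -0.    0.93 -1.79] F [0.  0.3 0.2] w 88.0
hub [483.1  50.7]
[444.9  81.7] [523.3  20.4] [484.1   51.05] 99.52009847262008
pr->notch 4.048790075492814
t 10.2 pos [484.9  50.9 375.3] psi_y 1.874 tz [-0.001 -0.    -1.   ] q [ 0.08  0.26  1.95 -0.    0.93 -1.79] F [0.  0.3 0.2] w 88.0
need tool mm [-0.7 -0.1 75.3]
```

Emit:
jog_arm(
  steps=[
    [[0,0,0,0,0,0,1],[0,0,0,0,0,0,1],[0,0,0,0,0,0,1],[0,0,0,0,0,0,1],[0,0,0,0,0,0,1],[0,0,0,0,0,0,1],[0,0,0,0,0,0,1],[0,0,0,0,0,0,1],[0,0,0,0,0,0,1],[0,0,0,0,0,0,1],[0,0,0,0,0,0,1],[0,0,0,0,0,0,1]],
  ],
)

```text
t: 11.2
ee_pos: [485.5, 51.0, 376.2]
orientation: [-0.473, 3.106, -0.0]
ft_force: [-0.3, -0.1, 0.8]
width: 11.3
```

Emit:
jog_arm(
  steps=[
    [[0,0,0.015,0,0,0,1],[0,0,0.02,0,0,0,1],[0,0,0.02,0,0,0,1],[0,0,0.015,0,0,0,1],[0,0,0.008,0,0,0,1],[0,0,0.004,0,0,0,1],[0,0,0,0,0,0,1],[0,0,0,0,0,0,1],[0,0,0,0,0,0,1]],
  ],
)

```text
t: 11.95
ee_pos: [485.9, 51.0, 295.0]
orientation: [-0.473, 3.104, -0.0]
ft_force: [-0.2, -0.3, 0.1]
width: 0.4
```

```bash
python3 - <<'E'
from h import *
o,M=state()
cv2.imwrite('pics/w7.png',ctrl.get_image('wrist')[:,:,::-1])
im=ctrl.get_image('scene')[:,:,::-1]
cv2.imwrite('pics/s7.png',cv2.resize(im[170:320,230:410],None,fx=4,fy=4,interpolation=cv2.INTER_CUBIC))
E
```

```text
t 11.95 pos [485.9  51.  295. ] psi_y 1.873 tz [ 0.002  0.    -1.   ] q [ 0.08  0.4   2.    0.    0.74 -1.79] F [-0.2 -0.3  0.1] w 0.4
```

View pics/w7.png

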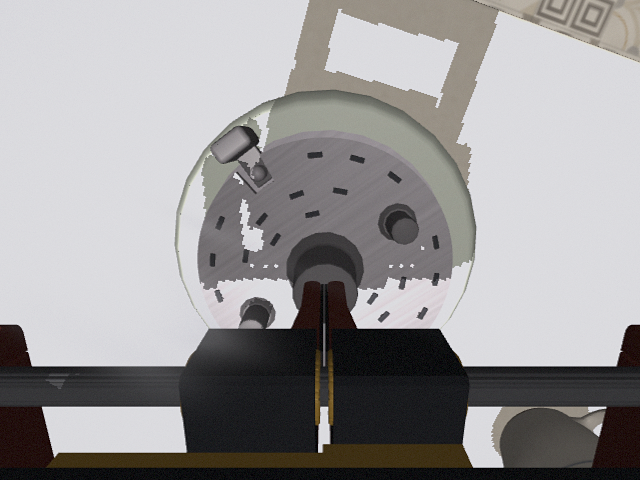

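View pics/s7.png

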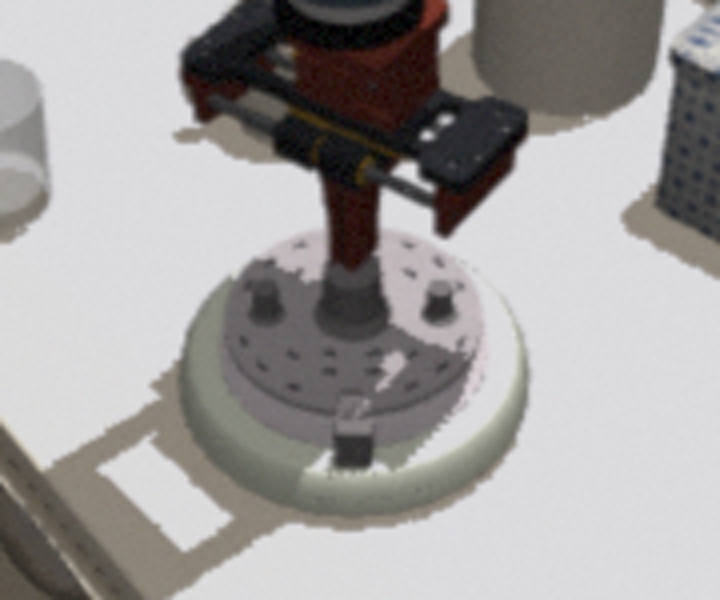

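The closed fingertips stand over the hub, and the pin shows in the notch. I'll press in stages.

Emit:
jog_arm(
  steps=[
    [[0,0,0.002,0,0,0,1],[0,0,0.002,0,0,0,1],[0,0,0.0015,0,0,0,1],[0,0,0.001,0,0,0,1],[0,0,0.001,0,0,0,1],[0,0,0.001,0,0,0,1],[0,0,0.001,0,0,0,1],[0,0,0.001,0,0,0,1],[0,0,0.001,0,0,0,1],[0,0,0.001,0,0,0,1],[0,0,0,0,0,0,1],[0,0,0,0,0,0,1]],
  ],
)

```text
t: 13.05
ee_pos: [485.5, 51.0, 281.8]
orientation: [0.473, -3.106, 0.0]
ft_force: [-1.6, -1.0, 3.5]
width: 0.8
```

Emit:
jog_arm(
  steps=[
    [[0,0,0.001,0,0,0,1],[0,0,0.001,0,0,0,1],[0,0,0.001,0,0,0,1],[0,0,0.001,0,0,0,1],[0,0,0.001,0,0,0,1],[0,0,0,0,0,0,1],[0,0,0,0,0,0,1]],
  ],
)

```text
t: 13.63
ee_pos: [485.5, 50.9, 276.7]
orientation: [0.473, -3.106, 0.0]
ft_force: [-1.0, -0.4, 2.6]
width: 0.6
```

```bash
python3 - <<'E'
from h import *
o,M=state()
im=ctrl.get_image('wrist')[:,:,::-1]; cv2.imwrite('pics/w8.png',im)
cv2.imwrite('pics/w8c.png',cv2.resize(im[80:340,170:490],None,fx=2.3,fy=2.3,interpolation=cv2.INTER_CUBIC))
E
```

```text
t 13.63 pos [485.5  50.9 276.7] psi_y 1.873 tz [-0. -0. -1.] q [ 0.08  0.43  2.01 -0.    0.7  -1.79] F [-1.  -0.4  2.6] w 0.6
```

View pics/w8c.png

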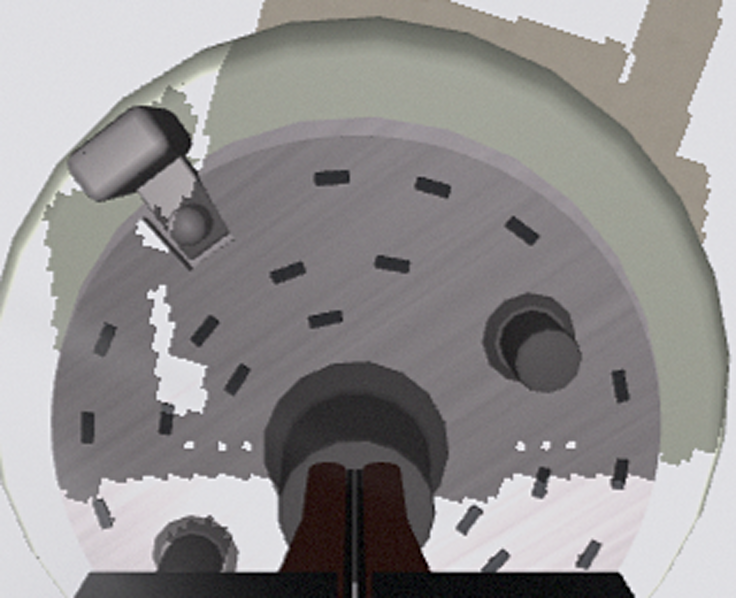

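The pin stands in the notch and the disc is going down, so I'll press on to the end stop.

Emit:
jog_arm(
  steps=[
    [[0,0,0.001,0,0,0,1],[0,0,0.001,0,0,0,1],[0,0,0.001,0,0,0,1],[0,0,0.0005,0,0,0,1],[0,0,0,0,0,0,1],[0,0,0,0,0,0,1]],
  ],
)

```text
t: 14.18
ee_pos: [485.6, 51.0, 274.2]
orientation: [-0.473, 3.105, -0.0]
ft_force: [-4.3, -0.9, 16.7]
width: 0.8
```

Emit:
jog_arm(
  steps=[
    [[0,0,0.0005,0,0,0,1],[0,0,0,0,0,0,1],[0,0,0,0,0,0,1]],
  ],
)

```text
t: 14.43
ee_pos: [485.7, 50.9, 274.2]
orientation: [-0.473, 3.105, -0.0]
ft_force: [-6.5, -1.2, 22.1]
width: 0.8
```

The reading stayed at 274.2 mm while the force rose to 22 N, so the disc is at its hard stop. I'll lift clear.

Emit:
jog_arm(
  steps=[
    [[0,0,-0.002,0,0,0,1],[0,0,-0.004,0,0,0,1],[0,0,-0.01,0,0,0,1],[0,0,-0.02,0,0,0,1],[0,0,-0.025,0,0,0,1],[0,0,-0.03,0,0,0,1],[0,0,-0.03,0,0,0,1],[0,0,-0.02,0,0,0,1],[0,0,-0.01,0,0,0,1],[0,0,0,0,0,0,1],[0,0,0,0,0,0,1]],
  ],
)

```text
t: 15.35
ee_pos: [485.2, 50.9, 423.5]
orientation: [-0.473, 3.106, -0.0]
ft_force: [0.7, 0.8, -0.2]
width: 0.6
```

```bash
python3 - <<'E'
from h import *
o,M=state()
im=ctrl.get_image('wrist')[:,:,::-1]; cv2.imwrite('pics/w9.png',im)
im=ctrl.get_image('scene')[:,:,::-1]; cv2.imwrite('pics/s9f.png',im)
cv2.imwrite('pics/s9.png',cv2.resize(im[170:320,230:410],None,fx=4,fy=4,interpolation=cv2.INTER_CUBIC))
E
```

```text
t 15.35 pos [485.2  50.9 423.5] psi_y 1.873 tz [ 0.  0. -1.] q [ 0.08  0.2   1.91 -0.    1.04 -1.79] F [ 0.7  0.8 -0.2] w 0.6
```

View pics/w9.png

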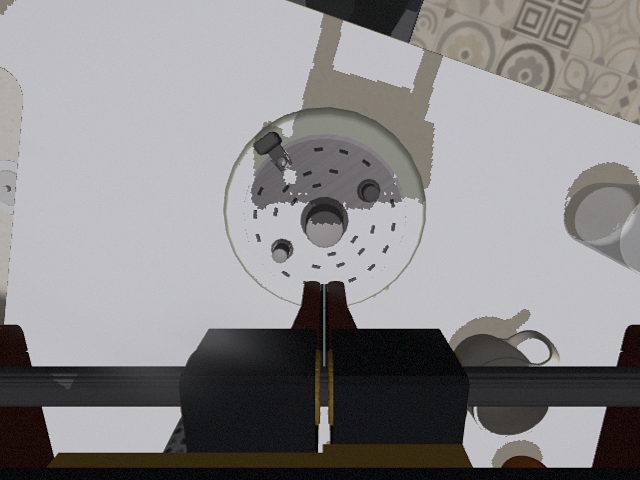

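View pics/s9.png

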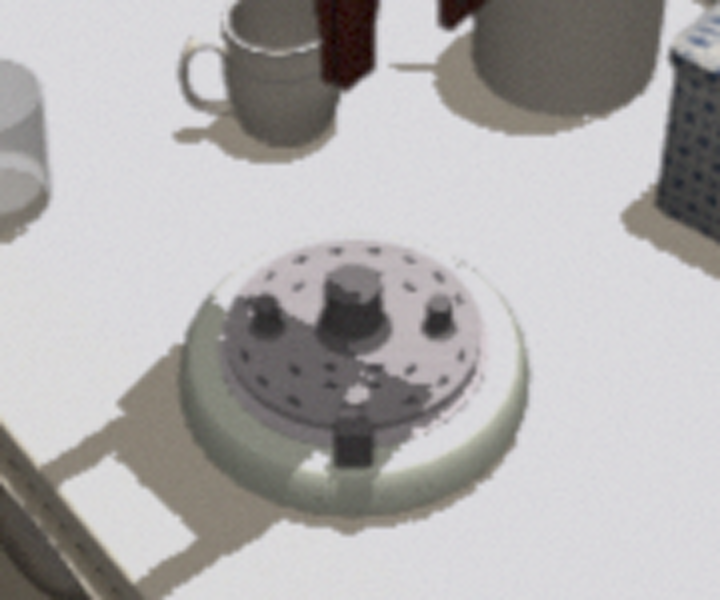

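View pics/s9f.png

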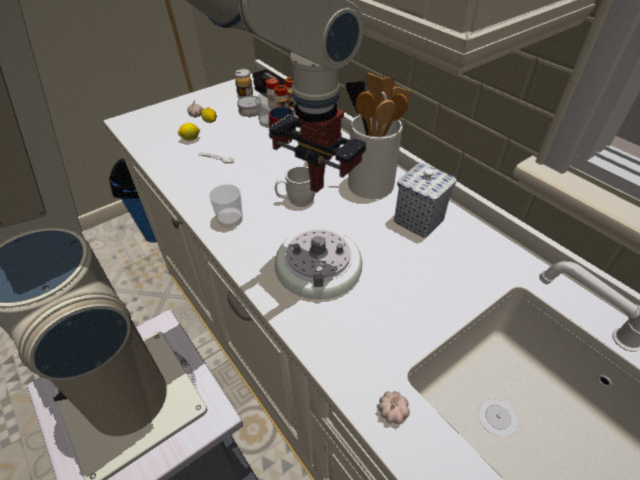

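```bash
python3 - <<'E'
from h import *
c=lambda p:np.round((p-np.array([230,170]))*4,0)
for z0 in (50,62):
    print(z0,'hub',c(proj('scene',[484.8,51,z0+42])),end=' ')
    for a in (4.05-np.pi/2,4.05+np.pi/2): print('post',c(proj('scene',[484.8+50*np.cos(a),51+50*np.sin(a),z0+27])),end=' ')
    print()
i0=cv2.imread('pics/scene0.png').astype(int); i1=cv2.imread('pics/s9f.png').astype(int)
for n,(y0,y1,x0,x1) in dict(glass=(180,230,205,248),garlic=(385,430,370,415),mug=(165,208,273,308)).items(): print(n,np.abs(i0-i1)[y0:y1,x0:x1].mean())
E
```

```text
50 hub [348. 280.] post [261. 298.] post [435. 298.] 
62 hub [347. 265.] post [260. 284.] post [436. 284.] 
glass 6.968217054263566
garlic 7.0159670781893
mug 5.6409745293466225
```

```bash
python3 -c "
from workcell import ctrl
print(ctrl.close_job(), ctrl.get_obs()['t'])"
```

```text
the job is handed in; nothing more can be done
the job is handed in; nothing more can be done
```

The grating disc is seated over the drive pin and lies level, and the job is handed in; the clock read about 15 s at the last reading before that.

- **Turning:** I set the open gripper over the hub with a fingertip beside each post and pushed the disc about 2.1 rad counter-clockwise. The notch ended at 4.049 rad. The pin measured 4.04–4.05 rad directly, but the bracket suggested about 4.06. That disagreement is well inside the 0.04 rad allowed, and the wrist picture showed the pin in the middle of the notch.
- **Pressing:** I lifted clear, shut the gripper and pressed on the hub. It slid down at low force to a hard stop with the fingertips at 92.2 mm (92 mm expected when seated). An extra 0.5 mm of push raised the force to 22 N with no further travel.
- **Last checks:** The arm was clear, with the fingertips at about 240 mm and almost no wrist force. In the scene picture the hub and both posts matched the seated height to within about 1 mm, with the posts equally low. By eye, the mug, glass and garlic stand where they were; the pixel comparison showed only a small difference, but I had no unmoved area to compare it with.

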